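# Seal the sample chamber and set its vacuum valve to half open

### The arm

A 6-joint arm with a two-finger parallel gripper is mounted at the origin on the work surface. World frame = base frame: x ahead of the robot, y to its left, z up, the work surface at z = 0. Lengths are in m, angles in rad, forces in N, time in s.
With the tool pointing down it reaches from about 0.35 to 0.775 m from the base axis. Payload 5.5 kg.
Tool frame: the origin (TCP) lies at the very end of the fingers, on their centre line; the grasp point (between the pads) lies 19 mm behind it; z points along the fingers, y is the direction in which the jaws open and shut (so a half turn about z gives the same grasp; the last joint's range is limited). The gripper opens to 85 mm and grips with 20 to 120 N. Pads are 22 mm wide; open, the fingers measure 114 mm over their backs; the gripper's body (76 mm by 85 mm) begins 54 mm behind the grasp point. The pads swing forward as they close: fully open they stand 13 mm farther back than shut.
Start: joints at [-1.314, 0.313, 0.046, 1.304, 0, 1.431], TCP at [0.222, -0.53, 0.231] pointing down, gripper open.
Joint ranges: [-2.76, 2.76], [-0.86, 1.69], [-1.03, 1.26], [-2.2, 2.34], [-1.47, 1.5], [-3.14, 3.14]. Speed limits (rad/s): [2.57, 2.57, 3.14, 3.14, 3.14, 3.14].

### API

Orientations are given as a unit quaternion [w, x, y, z].
In Python, from workcell import get_state, imaging, env, spotter gives the robot as it stands.
- The arm moves only by the tool play_rows, never from a script. Its argument "moves" is a list of rows, each an object with "claw": the finger opening in cm, from 0 to 8.54; "delta_pos": the shift along the tool's x, y, z in cm, a list of three; "twist": the turn about the tool's z in degrees. A call has 1 to 12 rows; each row is the pose to reach, as a shift and turn from the pose commanded when the call began, along the tool's axes at that moment; what a row does not reach only later rows make up. A row lasts 1/8 s, in which the tool goes at most 62.5 mm and 10.7 degrees, less where a joint would pass 70% of its speed; a pose out of reach is approached as far as the arm can. A call with a gripper value outside its range is refused whole. The fingers move at their own pace and stop on an object; "force" is the grip in N (left out, the last holds). Time passes only in rows, so rows that repeat a pose let the fingers close. It gives the time, the measured TCP pose, the force and the opening at its end, in the units of the state.
- get_state(): the state, without advancing time (a new reading comes with each control period).
- imaging.read_camera(name): name is "scene" or "top" or "wrist"; returns the picture (420x560x3 uint8, red, green, blue); there is no depth.
- imaging.camera_info(name): a dict with "fx", "fy", "cx", "cy" (pixels), "world_to_cam" (4x4, takes a point from world to camera coordinates). Camera axes: x right, y down, z forward; pixel columns grow to the right and rows downward; lengths in m; the calibration is good to about 2 mm. A picture is of the moment at which its call begins: read the wrist's pose just before it. camera_info takes no time and is no camera call; for the wrist camera it gives the pose at the moment of the call.
- env.hand_in(): hands the job in, once; it reports no verdict.
Trained networks look in the newest picture that a camera, given by its name, has taken for a name from the list of things; names that differ only in an ending like _2 or _b are one class to them, and where a whole thing is asked for, a point or a joint stands for the part that bears it (a point fixed in the world has none). Each returns a list of dicts, best first, with "conf" (0 to 1); they miss things now and then, are a little off and sometimes report something else, mostly with a low value. They report only what shows in the picture. A call takes as long as a camera call. They do not tell look-alikes from the thing itself.
- spotter.spot_in(camera, query): "extent" ([left, top, right, bottom] in pixels, round what is visible of it).
The state is a dict: "clock": time; "joint_pos": joint angles; "qvel": joint speeds; "tau": joint torques, N m; "tcp_pos": TCP position; "orientation": TCP orientation; "wrist_force": force on the tool from outside, world axes, zero at the start; "ft_torque": the same for the moment, N m; "finger_gap": finger opening in m.
Only numpy, scipy, OpenCV 4.12 (cv2) and the standard library are available. Lean on these libraries where they do the work, as an engineer would, in place of code of your own. Each camera call takes 0.05 s, during which the arm holds its last target. There are 200 camera calls.

### The job

Get the sample chamber ready to pump down: stand the white jar that blocks the valve's lever upright in the empty steel tray, and flip the chamber's cam lever over until it snaps shut. Once the chamber is locked, turn the lever-handled valve on the manifold to the half-open mark (45 degrees). Leave the wheel valve and everything else as they are.

Things in the scene. Friction and masses are not known exactly. Their poses are not given: they have to be found in the camera images.
- chamber: Fixed round steel sample chamber, diameter 148 mm, lid top 98 mm above the table, a clamping bar 160 mm long (along its x, 30 mm wide, top at 108 mm) over the lid with the cam lever on top. Origin: centre of its underside on the table, z up. The cam lever swings in its x-z plane: open it leans to the chamber's +x side, closed it lies to the -x side.
- cam_pivot (a point): The cam lever's hinge axis (along the chamber's y), above the chamber's centre, 126 mm above the table.
- cam_grip (a point): Point inside the cam lever's black round grip (diameter 26 mm), 90 mm from the hinge axis; the lever's end is 112 mm from the axis. Between axis and grip it is a steel bar 18 mm wide and 10 mm thick. Two cheeks (36 mm along x, 46 mm over both) stand 139 mm high at the hinge.
- cam_lever (a joint): Angle of the cam lever, rad: 0 open (at its stop, leaning 0.70 rad from upright towards the chamber's +x), 0.70 upright, 2.10 closed (at its stop, lying nearly level towards -x). A spring resists up to the high point at 0.95 rad (0.8 to 0.95 N m at first, then falling to zero: about 10 N at the lever's end), then snaps it shut by itself and holds it.
- manifold: Fixed brass manifold on a foot plate 75 mm wide: a pipe along its y with two valves, a lever-handled one and a wheel. Origin: on the table straight below the turning axis of the lever valve, z up. The foot plate runs from y = -50 to +160 mm.
- valve_scale (a point): Centre of the white round scale under the valve's lever, on the turning axis, 62 mm above the table; diameter 104 mm. Black marks at its rim: towards the manifold's -x shut, towards -y fully open, and a longer, thicker one midway between them for half open (45 degrees).
- wheel_grip (a point): Centre of the black round wheel of the other valve, diameter 84 mm, about 102 mm above the table, at the manifold's y = +105 mm. Not to be turned.
- valve_grip (a point): Middle of the black rubber grip on the valve's lever, 90 mm from the turning axis, 86 mm above the table. The grip is 66 mm long along the lever (57 to 123 mm from the axis), 16 mm wide, 18 mm high.
- valve_lever (a joint): Opening of the lever valve, rad: 0 shut (lever points along the manifold's -x, across the pipe), 0.785 half open, 1.571 fully open (lever along the manifold's -y, in line with the pipe). Grows counter-clockwise seen from above; stiff (0.12 N m), stays where left. At the start it is shut or nearly so (up to 0.2).
- wheel (a joint): Angle of the black wheel valve on the manifold, rad; to be left alone.
- jar: Loose white plastic jar with a grey flat lid, diameter 52 mm, 120 mm high, 0.2 to 0.35 kg, standing about 105 mm from the lever valve's axis near the half-open direction, in the way of its lever. Origin: centre of its underside, z up.
- tray: Fixed shallow square steel tray, 120 x 120 mm outside, walls 4 mm thick and 22 mm high, floor 4 mm thick, empty. Origin: centre of its underside on the table, z up.
- tube_rack: Bystander: loose white specimen rack full of red-capped tubes, 130 x 70 mm, 86 mm high. Origin: centre of its underside.
- reagent: Bystander: loose amber bottle, diameter 62 mm, 160 mm high. Origin: centre of its underside.
- beaker: Bystander: loose glass beaker, diameter 76 mm, 100 mm high. Origin: centre of its underside.
- dishes: Bystander: loose stack of three clear dishes, diameter 90 mm, 45 mm high. Origin: centre of its underside.
- flask: Bystander: loose white plastic bottle beside the chamber, diameter 50 mm, 135 mm high. Origin: centre of its underside.
- can: Bystander: loose glass jar with a steel lid, diameter 60 mm, 90 mm high. Origin: centre of its underside.
Things that resemble listed ones, but are neither listed nor needed, are in the scene too. Leave any green look-alike of the jar alone. What is shaped like the chamber but orange is not meant.

How it is judged:
On the way, in this order (a step that is already met when the one before it is completed fails the run):
1. the cam lever has snapped shut while the valve is still shut or nearly so (value of joint cam_lever above 1.9 rad and value of joint valve_lever below 0.4 rad), for 0.2 s.
2. the valve is set to half open (value of joint valve_lever between 0.67 and 0.9 rad), for 0.2 s.
At the end, for the whole second after the job is handed in: Valve lever between 0.67 and 0.90 rad (half open, 45 degrees, within about 6.5 degrees) and still; cam lever shut (above 1.9 rad); jar standing upright (within 0.1 rad) and still on the tray's floor, its centre within 45 mm of the tray's along both tray axes (all of step 2 and velocity of joint valve_lever between -0.05 and 0.05 rad/s and value of joint cam_lever above 1.9 rad and x of jar in the frame of tray between -0.045 and 0.045 m and y of jar in the frame of tray between -0.045 and 0.045 m and height (world z) of jar below 0.012 m and angle between jar's own z axis and vertical below 0.1 rad and linear speed of jar below 0.02 m/s); the robot touches nothing.
It fails at once if the jar is tipped over (angle between jar's own z axis and vertical above 0.7 rad).
It fails at once if the wheel valve is turned by more than 0.2 rad (value of joint wheel above 3.2 rad or value of joint wheel below 2.8 rad).
It fails at once if a bystander is shifted by more than 40 mm or knocked over (distance of any of tube_rack, reagent, beaker, dishes, flask, can from where it was at the start of the episode above 0.04 m or angle between any of tube_rack, reagent, beaker, dishes, flask, can's own z axis and vertical above 0.6 rad).
It also fails if it takes over 70 s, if anything falls off the work surface, if the arm or the gripper's body presses on something with over 40 N, if the wrist force passes 120 N, or if a joint passes its speed limit or range.

## Working session

There is one attempt and no reset: what is moved stays moved. The work goes in short steps, Python scripts to look and compute and a tool call to move; the robot and the scene stay as the last step left them, time stands still between calls to the robot, and variables do not carry over. Pictures are saved under pics/ and viewed, about 8 in all and at most 12, crops included, and the job is handed in when it is done.

Besides the shell and the picture viewer there is one more tool, called after "Call:" as a command line: name --argument value ..., lists and objects as JSON in quotes. play_rows: Moves the arm, as the interface text tells. Its arguments: {"type":"object","properties":{"moves":{"type":"array"},"force":{"type":"number"}},"required":["moves"]}

```bash
mkdir -p pics; cat > h.py <<'E'
import numpy as np, cv2
from workcell import get_state, imaging, env, spotter
def shot(c,n=None):
    im=imaging.read_camera(c)
    if n: cv2.imwrite(f'pics/{n}.png',im[:,:,::-1])
    return im
def proj(c,P,i=None):
    i=i or imaging.camera_info(c); P=np.atleast_2d(P)
    q=(i['world_to_cam']@np.c_[P,np.ones(len(P))].T)[:3]
    return np.c_[i['fx']*q[0]/q[2]+i['cx'],i['fy']*q[1]/q[2]+i['cy']]
def back(c,uv,z,i=None):
    i=i or imaging.camera_info(c); M=np.linalg.inv(i['world_to_cam'])
    d=M[:3,:3]@np.array([(uv[0]-i['cx'])/i['fx'],(uv[1]-i['cy'])/i['fy'],1]); o=M[:3,3]
    return o+d*(z-o[2])/d[2]
E
python3 - <<'E'
from h import *
a=shot('scene','s0'); b=shot('top','t0')
cv2.imwrite('pics/both.png',cv2.resize(np.vstack([a,b]),(560,840))[:,:,::-1])
for c in('scene','top'):
    i=imaging.camera_info(c); print(c,i['fx'],np.linalg.inv(i['world_to_cam'])[:3,3].round(3))
    for q in['chamber','cam_grip','manifold','valve_grip','valve_scale','wheel_grip','jar','tray','flask','tube_rack','reagent','beaker','dishes','can']:
        print(q,[(round(d['conf'],2),[int(x) for x in d['extent']]) for d in spotter.spot_in(c,q)[:3]])
E
```

```text
scene 459.21227629556506 [1.412 0.208 1.097]
chamber [(0.92, [157, 190, 218, 242]), (0.59, [339, 217, 415, 283]), (0.55, [177, 139, 226, 189])]
cam_grip [(0.66, [193, 141, 199, 154]), (0.44, [176, 190, 181, 200]), (0.43, [228, 258, 280, 303])]
manifold [(0.75, [337, 214, 416, 283])]
valve_grip [(0.59, [343, 214, 413, 282]), (0.56, [356, 212, 368, 247]), (0.38, [327, 205, 348, 244])]
valve_scale [(0.59, [340, 212, 416, 281])]
wheel_grip [(0.75, [385, 236, 411, 261])]
jar [(0.71, [297, 190, 319, 231]), (0.57, [327, 204, 346, 245])]
tray [(0.85, [228, 259, 277, 303]), (0.23, [356, 213, 366, 249])]
flask [(0.81, [132, 200, 154, 233])]
tube_rack [(0.72, [262, 186, 294, 232])]
reagent [(0.84, [295, 289, 321, 338]), (0.53, [263, 186, 290, 230])]
beaker [(0.97, [173, 267, 206, 309])]
dishes [(0.78, [322, 260, 357, 293]), (0.37, [355, 212, 368, 249])]
can [(0.95, [220, 197, 236, 231]), (0.5, [133, 200, 153, 235])]
top 388.62082784692086 [ 0.471 -0.007  1.071]
chamber [(0.75, [351, 182, 425, 247]), (0.68, [114, 195, 207, 261]), (0.57, [364, 284, 437, 354])]
cam_grip [(0.83, [390, 184, 403, 218]), (0.76, [406, 292, 418, 325])]
manifold [(0.74, [118, 196, 207, 265]), (0.62, [420, 196, 453, 215])]
valve_grip [(0.86, [173, 210, 182, 265]), (0.21, [206, 101, 239, 135])]
valve_scale [(0.73, [113, 192, 207, 262])]
wheel_grip [(0.91, [116, 194, 148, 228])]
jar [(0.91, [233, 248, 255, 273]), (0.63, [192, 233, 221, 252])]
tray [(0.77, [265, 140, 310, 190])]
flask [(0.63, [420, 198, 453, 215]), (0.3, [119, 197, 204, 265])]
tube_rack [(0.66, [266, 237, 302, 290])]
reagent [(0.88, [210, 100, 240, 136]), (0.74, [171, 207, 184, 267]), (0.2, [332, 105, 363, 142])]
beaker [(0.93, [334, 107, 364, 141]), (0.61, [208, 101, 239, 135])]
dishes [(0.95, [181, 166, 216, 201]), (0.49, [190, 234, 219, 254]), (0.28, [116, 195, 206, 264])]
can [(0.72, [327, 231, 352, 254]), (0.34, [209, 101, 240, 137])]
```

View pics/s0.png

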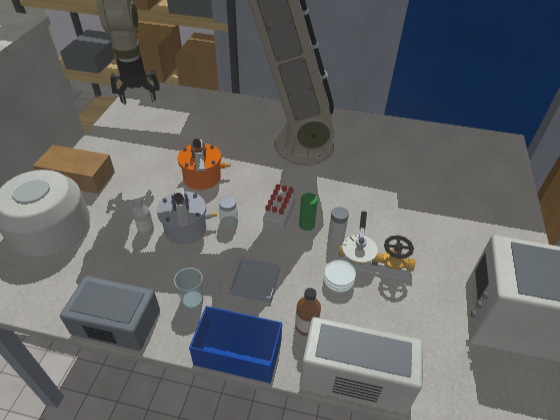

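View pics/t0.png

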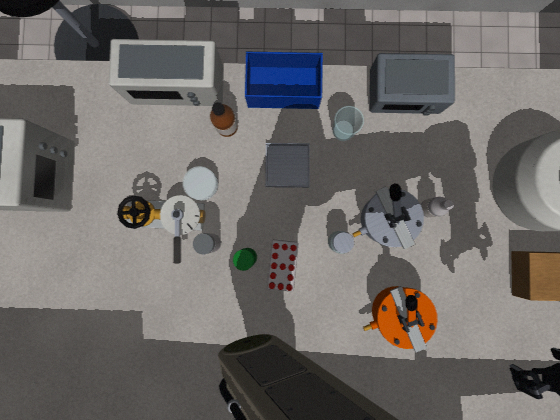

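Candidates in the top view: the jar is the white one with a grey lid at (204,243), and its green look-alike is at (244,259). The chamber is the steel one at (391,217), and the orange one at (406,317) is not meant. I'll check both choices in a close crop.

```bash
python3 - <<'E'
from h import *
t=cv2.imread('pics/t0.png'); s=cv2.imread('pics/s0.png')
r=lambda im,x,y,w,h:cv2.resize(im[y:y+h,x:x+w],(400,300),interpolation=cv2.INTER_CUBIC)
cv2.imwrite('pics/c1.png',np.vstack([np.hstack([r(t,110,165,120,90+10)if 0 else r(t,110,180,120,90),r(t,330,170,120,90)]),np.hstack([r(s,310,195,120,90),r(s,120,180,120,90)])]))
for n,uv,z in [('jar',(204,243),.12),('tray',(288,165),.022),('wheel',(135,212),.102),('dishes',(200,183),.045),('reag',(222,116),.16),('beaker',(348,122),.1),('can',(342,242),.09),('rack',(283,265),.086),('green',(244,259),.12),('flask',(438,206),.135)]: print(n,back('top',uv,z).round(3))
E
```

```text
jar [0.444 0.183 0.12 ]
tray [ 0.658 -0.02   0.022]
wheel [0.517 0.362 0.102]
dishes [0.601 0.214 0.045]
reag [0.748 0.142 0.16 ]
beaker [ 0.757 -0.168  0.1  ]
can [ 0.453 -0.158  0.09 ]
rack [ 0.392 -0.012  0.086]
green [0.407 0.084 0.12 ]
flask [ 0.546 -0.381  0.135]
```

View pics/c1.png

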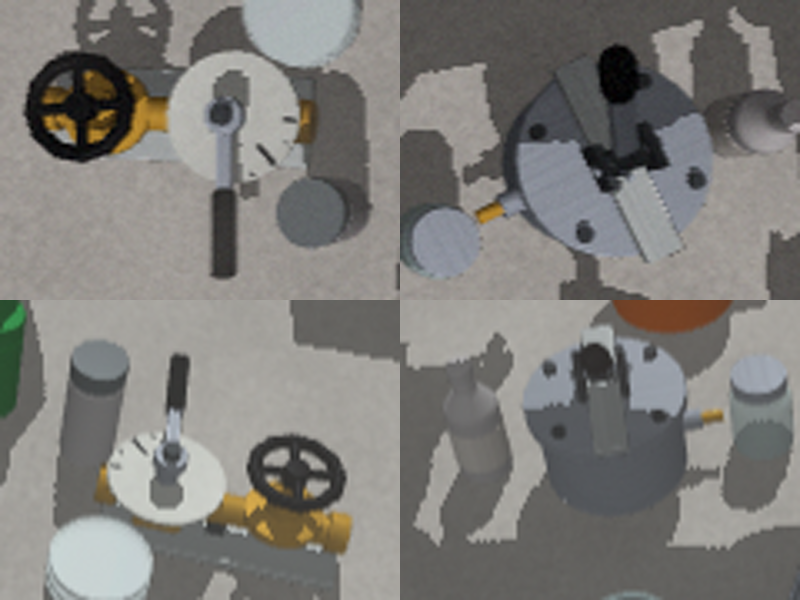

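```bash
python3 - <<'E'
from h import *
f=lambda x,y,ox,oy:(ox+x*.3-.35,oy+y*.3-.35)
T=lambda x,y,z:back('top',f(x,y,110,180),z)
C=lambda x,y,z:back('top',f(x,y,330,170),z)
sc=T(233,118,.062); gr=T(223,233,.086); hm=T(266,154,.062); om=T(290,119,.062);jar=T(312,212,.12)
print('scale',sc,'grip',gr,'half',hm,'open',om,'jar',jar)
print('angles grip,half,open',[np.degrees(np.arctan2(*(p-sc)[[1,0]])) for p in(gr,hm,om)],np.linalg.norm((gr-sc)[:2]),np.linalg.norm((jar-sc)[:2]))
a=C(175,62,.108); b=C(262,254,.108); g=C(218,75,.195); lid=C(212,155,.098)
c=(a+b)/2; u=(a-b)[:2]/np.linalg.norm((a-b)[:2])
print('bar',a,b,np.linalg.norm(a-b),'centre',c,'lid',lid,'yaw',np.degrees(np.arctan2(u[1],u[0])),'grip',g,'rel along',(g-c)[:2]@u,'lat',(g-c)[1]*u[0]-(g-c)[0]*u[1])
# scene-camera cross-check by projection (crop offsets 310,195 / 120,180)
S=lambda p:proj('scene',p)[0].round(1)
print('scene proj scale',S(sc),'meas',f(167,180,310,195+0)[0],f(167,478-300,310,195)[1])
print('jar',S(jar),'meas',f(100,357-300,310,195),'camgrip',S(g),'meas',f(598-400,360-300,120,180),'valvegrip',S(gr),'meas',f(178,382-300,310,195))
s=get_state(); print(s['tcp_pos'],s['orientation'])
from scipy.spatial.transform import Rotation as R
w,x,y,z=s['orientation']; print(R.from_quat([x,y,z,w]).as_matrix().round(3))
E
```

```text
scale [0.51319576 0.26072611 0.062     ] grip [0.42470166 0.2585536  0.086     ] half [0.48566586 0.2338185  0.062     ] open [0.51340611 0.21604517 0.062     ] jar [0.44312721 0.18459098 0.12      ]
angles grip,half,open [np.float64(-178.59368537387815), np.float64(-135.65493122136297), np.float64(-89.73025414377076)] 0.08852075917079806 0.10347057080650973
bar [ 0.5891566  -0.25373739  0.108     ] [ 0.44798321 -0.31858437  0.108     ] 0.15535461745518953 centre [ 0.5185699  -0.28616088  0.108     ] lid [ 0.52084354 -0.28435578  0.098     ] yaw 24.671343119064325 grip [ 0.57026523 -0.26058874  0.195     ] rel along 0.057650562386143925 lat 0.0016595628575622051
scene proj scale [359.2 247. ] meas 359.75 248.05
jar [339. 212.] meas (339.65, 211.75) camgrip [178.2 196.9] meas (179.05, 197.65) valvegrip [362.8 219.9] meas (363.04999999999995, 219.25)
[ 0.22222859 -0.53037192  0.23132783] [5.77898677e-05 9.80384336e-01 1.97095279e-01 2.48881677e-05]
[[ 0.922  0.386  0.   ]
 [ 0.386 -0.922 -0.   ]
 [ 0.     0.    -1.   ]]
```

Call:
play_rows --moves '[{"claw": 0,"delta_pos": [0,0,-6],"twist": 0},{"claw": 0,"delta_pos": [5,-3,-7],"twist": 0},{"claw": 0,"delta_pos": [10,-6,-7],"twist": 0},{"claw": 0,"delta_pos": [15,-9,-7],"twist": 0},{"claw": 0,"delta_pos": [21,-11.5,-7],"twist": 0},{"claw": 0,"delta_pos": [27,-11.5,-7],"twist": 0},{"claw": 0,"delta_pos": [33,-11.5,-7],"twist": 0},{"claw": 0,"delta_pos": [39,-11.5,-7],"twist": 0},{"claw": 0,"delta_pos": [45,-11.5,-7],"twist": 0},{"claw": 0,"delta_pos": [49.8,-11.5,-7],"twist": -2},{"claw": 0,"delta_pos": [49.8,-11.5,-7],"twist": -2},{"claw": 0,"delta_pos": [49.8,-11.5,-7],"twist": -2}]'

```text
clock: 3.0
tcp_pos: [0.6368, -0.2317, 0.3008]
orientation: [-0.0, 0.977, 0.214, -0.001]
wrist_force: [0.5, -0.9, 1.0]
finger_gap: -0.0002
```

Call:
play_rows --moves '[{"claw": 0,"delta_pos": [0,0,6],"twist": 0},{"claw": 0,"delta_pos": [0,0,12],"twist": 0},{"claw": 0,"delta_pos": [0,0,12],"twist": 0},{"claw": 0,"delta_pos": [-2,0,12],"twist": 0},{"claw": 0,"delta_pos": [-3.5,0,12],"twist": 0},{"claw": 0,"delta_pos": [-5,0,12],"twist": 0},{"claw": 0,"delta_pos": [-6.5,0,12],"twist": 0},{"claw": 0,"delta_pos": [-8,0,12],"twist": 0},{"claw": 0,"delta_pos": [-9.5,0,12],"twist": 0}]'

```text
clock: 4.12
tcp_pos: [0.56, -0.2726, 0.1917]
orientation: [0.006, 0.976, 0.216, 0.012]
wrist_force: [10.9, 4.7, 11.9]
finger_gap: 0.0
```

Call:
play_rows --moves '[{"claw": 0,"delta_pos": [-1.5,0,0],"twist": 0},{"claw": 0,"delta_pos": [-3,0,0],"twist": 0},{"claw": 0,"delta_pos": [-4.5,0,0],"twist": 0},{"claw": 0,"delta_pos": [-6,0,0],"twist": 0},{"claw": 0,"delta_pos": [-7,0,0],"twist": 0},{"claw": 0,"delta_pos": [-7,0,0],"twist": 0},{"claw": 0,"delta_pos": [-7,0,0],"twist": 0},{"claw": 0,"delta_pos": [-7,0,-6],"twist": 0},{"claw": 0,"delta_pos": [-7,0,-12],"twist": 0}]'

```text
clock: 5.25
tcp_pos: [0.4871, -0.3001, 0.3017]
orientation: [-0.001, 0.977, 0.215, -0.001]
wrist_force: [1.2, -1.2, 0.5]
finger_gap: 0.0001
```

```bash
python3 - <<'E'
from h import *
t=shot('top','t1'); s=shot('scene','s1'); print(get_state()['tcp_pos'])
r=lambda im,x,y,w,h:cv2.resize(im[y:y+h,x:x+w],(400,300),interpolation=cv2.INTER_CUBIC)
cv2.imwrite('pics/c2.png',np.hstack([r(t,330,170,120,90),r(s,120,180,120,90)])[:,:,::-1])
print([(round(d['conf'],2),[int(x) for x in d['extent']]) for d in spotter.spot_in('top','cam_grip')[:3]])
E
```

```text
[ 0.48979267 -0.30227276  0.30863722]
[(0.82, [406, 293, 417, 326]), (0.62, [392, 210, 426, 259]), (0.54, [121, 199, 206, 261])]
```

View pics/c2.png

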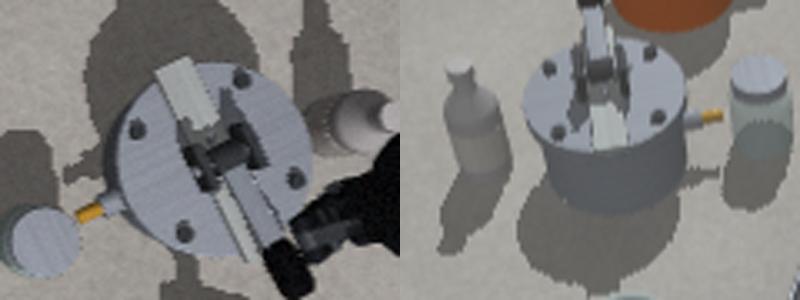

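The lever has swung to the chamber's -x side and lies along the bar, with its grip at about (416,250) in the top view. Next come the closed-position check and the jar approach numbers.

```bash
python3 - <<'E'
from h import *
from scipy.spatial.transform import Rotation as R
g=back('top',(330+288*.3-.35,170+268*.3-.35),.141); print('closed grip meas',g,'expected',.519-.909*.0887,-.286-.417*.0887)
s=get_state(); w,x,y,z=s['orientation']; M=R.from_quat([x,y,z,w]).as_matrix()
for n,p in [('jar above',[.443,.1845,.25]),('tray',[.658,-.02,.25])]: print(n,(M.T@(np.array(p)-s['tcp_pos'])*100).round(2))
print(np.degrees(np.arctan2(M[1,0],M[0,0])),s['joint_pos'])
E
```

```text
closed grip meas [ 0.43926518 -0.32639002  0.141     ] expected 0.43837170000000003 -0.3229879
jar above [ 16.17 -46.13   5.26]
tray [ 27.12 -18.55   5.49]
24.781911065468087 [-6.92455015e-01  2.99306675e-01  2.06352883e-01  1.47005083e+00
  2.52556813e-05  2.01662367e+00]
```

The closed grip is within 4 mm of where it should be. Next, moving above the jar.

Call:
play_rows --moves '[{"claw": 8,"delta_pos": [2,-5.8,0],"twist": -8},{"claw": 8,"delta_pos": [4,-11.5,0],"twist": -16},{"claw": 8,"delta_pos": [6,-17.2,0],"twist": -24},{"claw": 8,"delta_pos": [8,-23,0],"twist": -32},{"claw": 8,"delta_pos": [10,-28.8,0],"twist": -40},{"claw": 8,"delta_pos": [12,-34.6,0],"twist": -48},{"claw": 8,"delta_pos": [14.2,-40.4,0],"twist": -56},{"claw": 8,"delta_pos": [16.2,-46.1,0],"twist": -65},{"claw": 8,"delta_pos": [16.2,-46.1,4],"twist": -65},{"claw": 8,"delta_pos": [16.2,-46.1,6],"twist": -65},{"claw": 8,"delta_pos": [16.2,-46.1,6],"twist": -65},{"claw": 8,"delta_pos": [16.2,-46.1,6],"twist": -65}]'

```text
clock: 6.9
tcp_pos: [0.4416, 0.1856, 0.2415]
orientation: [-0.0, 0.709, 0.705, -0.0]
wrist_force: [-0.1, -0.1, 0.1]
finger_gap: 0.08
```

```bash
python3 - <<'E'
from h import *
s=get_state(); i=imaging.camera_info('wrist'); im=shot('wrist','w1'); print(s['tcp_pos'],s['orientation'],s['finger_gap'],s['joint_pos'])
print('tcp@.12 proj',proj('wrist',[[*s['tcp_pos'][:2],.12],[.443,.1845,.12]],i), 'scale',proj('wrist',[.513,.2607,.062],i))
print([(round(d['conf'],2),[int(x) for x in d['extent']]) for d in spotter.spot_in('wrist','jar')[:3]])
E
```

```text
[0.44158909 0.18564758 0.24148989] [-3.75962157e-06  7.08736738e-01  7.05473055e-01 -7.15709817e-05] 0.08001431885496046 [ 2.30226696e-01  1.24379665e-01 -1.69749835e-01  1.27679259e+00
 -6.87685732e-05  1.80563858e+00]
tcp@.12 proj [[278.53567212 199.69099851]
 [280.18336544 200.97102618]] scale [[351.88272177 108.74539719]]
[(0.94, [215, 232, 272, 325]), (0.82, [251, 148, 311, 225])]
```

View pics/w1.png

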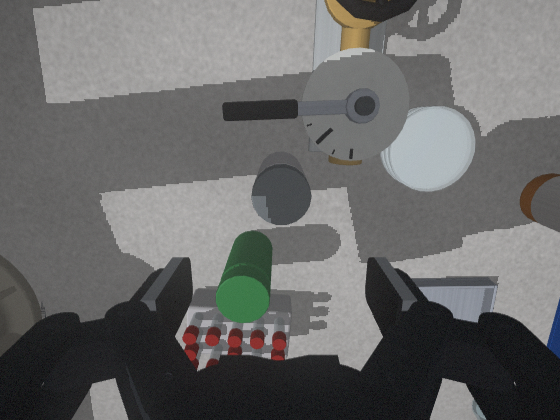

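The white jar's grey lid is at (281,195) in the wrist view, between the finger lines, and the green look-alike at (243,298) is clear. The grip and scale sit at upper centre. Next: descend and grasp.

Call:
play_rows --moves '[{"claw": 8,"delta_pos": [0.2,0.2,5],"twist": 0},{"claw": 8,"delta_pos": [0.2,0.2,10],"twist": 0},{"claw": 8,"delta_pos": [0.2,0.2,13],"twist": 0},{"claw": 8,"delta_pos": [0.2,0.2,15.6],"twist": 0},{"claw": 8,"delta_pos": [0.2,0.2,15.6],"twist": 0},{"claw": 4.8,"delta_pos": [0.2,0.2,15.6],"twist": 0},{"claw": 4.8,"delta_pos": [0.2,0.2,15.6],"twist": 0},{"claw": 4.4,"delta_pos": [0.2,0.2,15.6],"twist": 0},{"claw": 4.4,"delta_pos": [0.2,0.2,15.6],"twist": 0},{"claw": 4.4,"delta_pos": [0.2,0.2,15.6],"twist": 0},{"claw": 4.4,"delta_pos": [0.2,0.2,15.6],"twist": 0}]' --force 45

```text
clock: 8.38
tcp_pos: [0.4448, 0.1879, 0.0871]
orientation: [0.001, 0.709, 0.705, 0.001]
wrist_force: [-1.1, -0.8, 5.6]
finger_gap: 0.0504
```

Call:
play_rows --moves '[{"claw": 4.4,"delta_pos": [0,0,-2],"twist": 0},{"claw": 4.4,"delta_pos": [0,0,-6],"twist": 0},{"claw": 4.4,"delta_pos": [0,0,-11],"twist": 0},{"claw": 4.4,"delta_pos": [0,0,-16],"twist": 0},{"claw": 4.4,"delta_pos": [0,0,-16],"twist": 0}]'

```text
clock: 9.0
tcp_pos: [0.4461, 0.1883, 0.2501]
orientation: [0.002, 0.709, 0.705, 0.004]
wrist_force: [1.1, 0.5, -2.6]
finger_gap: 0.0505
```

Call:
play_rows --moves '[{"claw": 4.4,"delta_pos": [-2,2,0],"twist": 0},{"claw": 4.4,"delta_pos": [-5.5,5.6,0],"twist": 0},{"claw": 4.4,"delta_pos": [-9,9.3,0],"twist": 0},{"claw": 4.4,"delta_pos": [-12.5,12.9,0],"twist": 0},{"claw": 4.4,"delta_pos": [-16,16.5,0],"twist": 0},{"claw": 4.4,"delta_pos": [-19,19.5,0],"twist": 0},{"claw": 4.4,"delta_pos": [-20.7,21.3,0],"twist": 0},{"claw": 4.4,"delta_pos": [-20.7,21.3,0],"twist": 0},{"claw": 4.4,"delta_pos": [-20.7,21.3,5],"twist": 0},{"claw": 4.4,"delta_pos": [-20.7,21.3,10],"twist": 0},{"claw": 4.4,"delta_pos": [-20.7,21.3,13],"twist": 0},{"claw": 4.4,"delta_pos": [-20.7,21.3,13],"twist": 0}]'

```text
clock: 10.5
tcp_pos: [0.6521, -0.0191, 0.1118]
orientation: [-0.003, 0.708, 0.706, -0.002]
wrist_force: [-0.2, 0.3, -2.1]
finger_gap: 0.0505
```

```bash
python3 - <<'E'
from h import *
t=shot('top','t2'); s=shot('scene','s2'); w=shot('wrist'); g=get_state();print(g['tcp_pos'],g['wrist_force'])
r=lambda im,x,y,w,h:cv2.resize(im[y:y+h,x:x+w],(400,300),interpolation=cv2.INTER_CUBIC)
cv2.imwrite('pics/c3.png',np.hstack([cv2.resize(w,(400,300)),r(s,190,200,140,105)])[:,:,::-1])
E
```

```text
[ 0.65625646 -0.02010144  0.11706415] [ 0.8056678   0.24173579 -1.24392973]
```

View pics/c3.png

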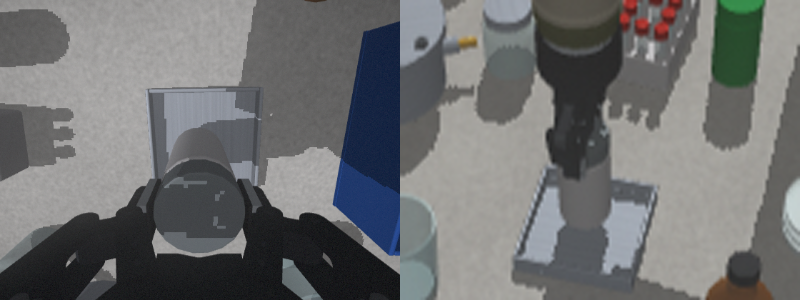

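The jar is upright in the gripper and above the middle of the tray. Lowering and releasing.

Call:
play_rows --moves '[{"claw": 4.4,"delta_pos": [0,0,1.2],"twist": 0},{"claw": 4.4,"delta_pos": [0,0,2.2],"twist": 0},{"claw": 4.4,"delta_pos": [0,0,2.5],"twist": 0},{"claw": 4.4,"delta_pos": [0,0,2.5],"twist": 0},{"claw": 4.4,"delta_pos": [0,0,2.5],"twist": 0}]'

```text
clock: 11.28
tcp_pos: [0.6554, -0.0205, 0.0913]
orientation: [0.0, 0.709, 0.705, 0.0]
wrist_force: [-2.6, 0.2, 5.8]
finger_gap: 0.0506
```

Call:
play_rows --moves '[{"claw": 5.6,"delta_pos": [0,0,0],"twist": 0},{"claw": 7,"delta_pos": [0,0,0],"twist": 0},{"claw": 7,"delta_pos": [0,0,0],"twist": 0},{"claw": 7,"delta_pos": [0,0,-2],"twist": 0},{"claw": 7,"delta_pos": [0,0,-6],"twist": 0},{"claw": 7,"delta_pos": [0,0,-11],"twist": 0},{"claw": 5,"delta_pos": [0,0,-14],"twist": 0},{"claw": 5,"delta_pos": [0,0,-14],"twist": 0}]'

```text
clock: 12.28
tcp_pos: [0.6572, -0.0206, 0.2335]
orientation: [0.002, 0.709, 0.705, 0.002]
wrist_force: [-0.3, -0.2, 0.2]
finger_gap: 0.0497
```

```bash
python3 - <<'E'
from h import *
i=imaging.camera_info('wrist');g=get_state(); w=shot('wrist','w4');print(g['tcp_pos'],g['orientation'])
t=shot('top'); d=spotter.spot_in('top','jar');print([(round(x['conf'],2),[int(v) for v in x['extent']]) for x in d[:3]])
print('tray floor centre',proj('top',[[.658,-.02,.004],[.658,-.02,.124]]))
s=shot('scene'); print([(round(x['conf'],2),[int(v) for v in x['extent']]) for x in spotter.spot_in('scene','jar')[:3]], proj('scene',[[.658,-.02,.004],[.658,-.02,.124]]))
E
```

```text
[ 0.65724836 -0.02061917  0.23351459] [0.00248484 0.70873141 0.70547175 0.0017921 ]
[(0.33, [348, 187, 425, 263])]
tray floor centre [[288.06855827 166.10633704]
 [288.83393511 157.67013192]]
[(0.97, [243, 244, 259, 287]), (0.73, [299, 193, 320, 231]), (0.34, [171, 170, 185, 204])] [[254.13511    278.94963762]
 [253.28441077 252.82740359]]
```

Call:
play_rows --moves '[{"claw": 5,"delta_pos": [3.1,-2.6,0],"twist": -10},{"claw": 5,"delta_pos": [6.2,-5.2,0],"twist": -20},{"claw": 5,"delta_pos": [9.4,-7.7,0],"twist": -30},{"claw": 5,"delta_pos": [12.5,-10.3,0],"twist": -40},{"claw": 5,"delta_pos": [15.6,-12.9,0],"twist": -50},{"claw": 5,"delta_pos": [18.7,-15.5,0],"twist": -60},{"claw": 5,"delta_pos": [21.9,-18,0],"twist": -70},{"claw": 5,"delta_pos": [25,-20.6,0],"twist": -80},{"claw": 5,"delta_pos": [28.1,-23.2,0],"twist": -90},{"claw": 5,"delta_pos": [28.1,-23.2,0],"twist": -90},{"claw": 5,"delta_pos": [28.1,-23.2,0],"twist": -90}]'

```text
clock: 13.9
tcp_pos: [0.4246, 0.2615, 0.2295]
orientation: [-0.0, 0.003, 1.0, -0.0]
wrist_force: [-0.1, 0.7, 0.2]
finger_gap: 0.05
```

```bash
python3 - <<'E'
from h import *
i=imaging.camera_info('wrist');g=get_state(); w=shot('wrist','w5');print(g['tcp_pos'],g['orientation'],g['joint_pos'])
t=shot('top','t5')
print('jar in top',[(round(x['conf'],2),[int(v) for v in x['extent']]) for x in spotter.spot_in('top','jar')[:3]])
print(proj('wrist',[[.513,.2607,.062],[.4247,.2586,.095],[.39,.2586,.095],[.456,.2586,.095]],i).round(0))
E
```

```text
[0.42464086 0.26149517 0.22954322] [-4.03287248e-04  2.65883647e-03  9.99996296e-01 -4.19393425e-04] [ 3.91128252e-01  1.67020706e-01 -1.48560452e-01  1.25628184e+00
 -4.65114967e-04  3.96446180e-01]
jar in top [(0.9, [276, 151, 299, 177]), (0.86, [229, 245, 257, 276]), (0.7, [116, 191, 207, 261])]
[[279. 268.]
 [276. 196.]
 [275. 158.]
 [276. 229.]]
```

View pics/w5.png

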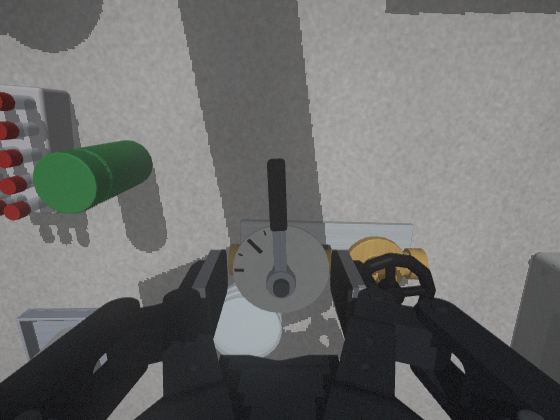

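The grip runs from (276,160) to (279,230) with the hub at (281,286), so the lever is about 0.03 rad open. The tool is centred over the grip. Descending to grasp.

Call:
play_rows --moves '[{"claw": 5,"delta_pos": [0,-0.1,5],"twist": 0},{"claw": 5,"delta_pos": [0,-0.1,10],"twist": 0},{"claw": 5,"delta_pos": [0,-0.1,14],"twist": -1},{"claw": 5,"delta_pos": [0,-0.1,15.9],"twist": -1.5},{"claw": 5,"delta_pos": [0,-0.1,15.9],"twist": -1.5},{"claw": 2,"delta_pos": [0,-0.1,15.9],"twist": -1.5},{"claw": 1.2,"delta_pos": [0,-0.1,15.9],"twist": -1.5},{"claw": 1.2,"delta_pos": [0,-0.1,15.9],"twist": -1.5},{"claw": 1.2,"delta_pos": [0,-0.1,15.9],"twist": -1.5}]' --force 25

```text
clock: 15.18
tcp_pos: [0.426, 0.261, 0.0725]
orientation: [0.001, -0.011, 1.0, 0.0]
wrist_force: [0.9, -0.6, 6.0]
finger_gap: 0.0151
```

Call:
play_rows --moves '[{"claw": 1.2,"delta_pos": [-0.07,-1.1,0],"twist": -7},{"claw": 1.2,"delta_pos": [-0.27,-2.18,0],"twist": -14},{"claw": 1.2,"delta_pos": [-0.6,-3.23,0],"twist": -21},{"claw": 1.2,"delta_pos": [-1.05,-4.23,0],"twist": -28},{"claw": 1.2,"delta_pos": [-1.63,-5.16,0],"twist": -35},{"claw": 1.2,"delta_pos": [-2.11,-5.79,0],"twist": -40},{"claw": 1.2,"delta_pos": [-2.47,-6.2,0],"twist": -43.5},{"claw": 1.2,"delta_pos": [-2.47,-6.2,0],"twist": -43.5},{"claw": 1.2,"delta_pos": [-2.47,-6.2,0],"twist": -43.5},{"claw": 1.2,"delta_pos": [-2.47,-6.2,0],"twist": -43.5}]'

```text
clock: 16.42
tcp_pos: [0.4521, 0.1998, 0.0725]
orientation: [0.002, -0.381, 0.925, -0.0]
wrist_force: [1.2, 0.5, 4.9]
finger_gap: 0.0157
```

Call:
play_rows --moves '[{"claw": 2.5,"delta_pos": [0,0,0],"twist": 0},{"claw": 4,"delta_pos": [0,0,0],"twist": 0},{"claw": 4,"delta_pos": [0,0,0],"twist": 0},{"claw": 4,"delta_pos": [0,0,-3],"twist": 0},{"claw": 4,"delta_pos": [0,0,-8],"twist": 0},{"claw": 4,"delta_pos": [0,0,-14],"twist": 0},{"claw": 4,"delta_pos": [0,0,-20],"twist": 0},{"claw": 4,"delta_pos": [0,0,-20],"twist": 0},{"claw": 4,"delta_pos": [0,0,-20],"twist": 0}]'

```text
clock: 17.55
tcp_pos: [0.4507, 0.1992, 0.271]
orientation: [-0.0, -0.381, 0.925, -0.0]
wrist_force: [-0.7, -0.4, -0.3]
finger_gap: 0.0398
```

```bash
python3 - <<'E'
from h import *
i=imaging.camera_info('wrist');g=get_state(); w=shot('wrist','w6');print(g['tcp_pos'],g['orientation'],g['wrist_force'])
t=shot('top','t6'); s=shot('scene','s6')
w2=cv2.resize(w,(400,300)); r=lambda im,x,y,w,h:cv2.resize(im[y:y+h,x:x+w],(400,300),interpolation=cv2.INTER_CUBIC)
cv2.imwrite('pics/c6.png',np.vstack([np.hstack([w2,cv2.resize(t,(400,300))]),np.hstack([r(s,300,180,140,105),r(s,120,180,180,135)])])[:,:,::-1])
print(proj('wrist',[[.514,.263,.1],[.514-.09*.707,.263-.09*.707,.095]],i))
E
```

```text
[0.45071562 0.19920433 0.27097266] [-5.98180374e-05 -3.80528270e-01  9.24769286e-01 -1.41275824e-05] [-0.70291949 -0.44140017 -0.33791319]
[[279.52561887 268.06542433]
 [279.14021609 186.07447283]]
```

View pics/c6.png

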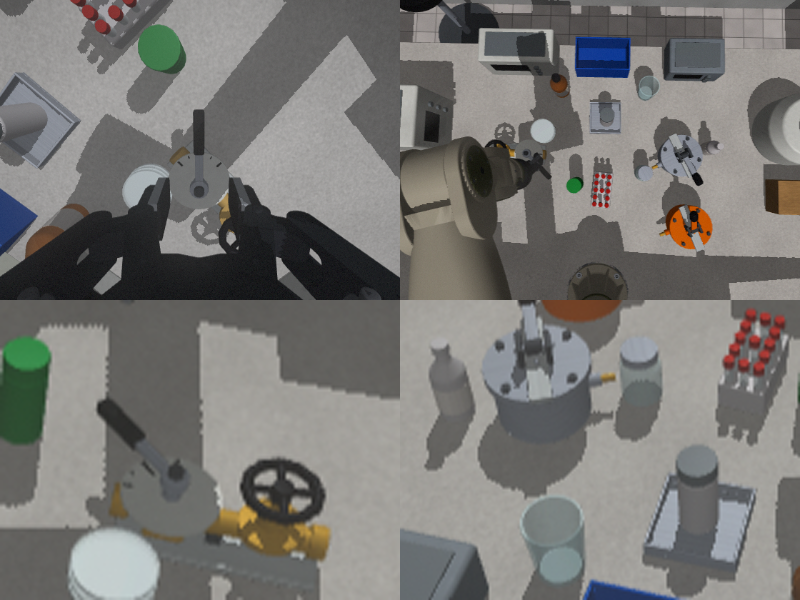

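View pics/w6.png

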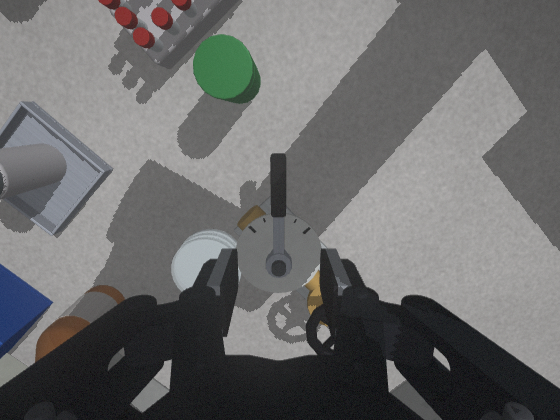

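In the wrist view the lever runs straight from the hub at (279,268) to the grip end at (278,155). The end marks sit evenly either side of it at (252,228) and (306,228), and the thick half-open mark is hidden under the lever. The jar stands in the tray, and the cam lever lies closed. Handing in.

```bash
python3 -c "
from workcell import env; print(env.hand_in())"
```

```text
the job is handed in; nothing more can be done
None
```

I completed all three steps and handed the job in at about 18 s of robot time; the hand-in gives no verdict.

- **Cam lever:** I pushed it over with closed fingers until it snapped shut while the valve was still shut. Its grip measured within 4 mm of the expected closed position.
- **Jar:** It stands upright in the steel tray. The gripper released it within about 3 mm of the measured tray centre, and the later pictures agree. The green look-alike was not touched.
- **Valve:** I gripped its lever and turned it to a tool angle of 44.7°. The wrist picture shows the lever centred between the end marks, covering the half-open mark.
- **Everything else:** The bystanders and the wheel look unmoved in the pictures, though I did not measure them. The gripper ended about 18 cm above the valve's lever, touching nothing.

My last checks did not contradict each other. Camera estimates of the scale's centre differed by up to about 4 mm, so I used a value in between. One jar detection from the top camera failed because the arm was in the way, but a repeat found the jar in the tray.

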